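Load a painting panel into a sprung hold-down jig

ROBOT

A 6-joint arm with a two-finger parallel gripper is mounted at the origin on the work surface. World frame = base frame: x ahead of the robot, y to its left, z up, the work surface at z = 0. Lengths are in mm, angles in degrees, forces in N, time in s.
With the tool pointing down it reaches from about 325 to 750 mm from the base axis. Payload 7.6 kg.
Tool frame: the origin (TCP) lies at the very end of the fingers, on their centre line; the grasp point (between the pads) lies 19 mm behind it; z points along the fingers, y is the line along which they close (so a half turn about z gives the same grasp; the last joint's range is limited). The gripper opens to 85 mm and grips with 20 to 120 N. Pads are 22 mm wide; open, the fingers measure 114 mm over their backs; the gripper's body (76 mm by 85 mm) begins 54 mm behind the grasp point. The pads swing forward as they close: fully open they stand 13 mm farther back than shut.
Start: joints at [-70.09, 2.991, 80.254, -0, 96.75, -4.028], TCP at [213.045, -479.852, 231.323] pointing down, gripper open.
Joint ranges: [-166.34, 166.34], [-52.06, 124.39], [6.96, 135.62], [-60.46, 240.46], [14.63, 156.25], [-167.68, 167.68]. Speed limits (degrees/s): [147.25, 147.25, 172.46, 180, 180, 180].

INTERFACE

Orientations are given as a 3x3 rotation matrix whose columns are the frame's x, y, z axes.
In Python, from plant import ctrl, cams, order gives the robot as it stands.
- The arm moves only by the tool servo_tool, never from a script. Its argument "increments" is one flat list of numbers, 6 for each row, row after row: the shift along the tool's x, y, z each as a share of 0.15 m, from -1 to 1, then the turn, a rotation vector about the tool's x, y, z each as a share of 45 degrees, from -1 to 1. A call has 1 to 12 rows; each row is the pose to reach, as a shift and turn from the pose commanded when the call began, along the tool's axes at that moment; what a row does not reach only later rows make up. A row lasts 1/10 s, in which the tool goes at most 50 mm and 8.59 degrees, less where a joint would pass 70% of its speed; a pose out of reach is approached as far as the arm can. A call with a number of a shift or a turn outside -1 to 1 is refused whole. A call with a gripper value outside its range is refused whole. "gripper" is the gripper's target within -1 to 1 (fully open at 1, half-way at 0, shut at -1), set as the call begins (left out, the last holds). The fingers move at their own pace and stop on an object; the grip force is fixed at half the most. Time passes only in rows, so rows that repeat a pose let the fingers close. It gives the time, the measured TCP pose, the force, the opening and the grip force at its end, in the units of the state.
- ctrl.state(): the state, without advancing time (a new reading comes with each control period).
- cams.grab_frame(name): name is "scene" or "top" or "wrist"; returns the picture (384x512x3 uint8, blue, green, red); there is no depth.
- cams.calibration(name): a dict with "vertical_fov" (degrees; the focal length in pixels is half the picture's height over the tangent of half this angle, whatever the lens; pixels are square), "cx", "cy" (the principal point, pixels), "world_from_camera" (4x4, takes a point from camera to world coordinates). Camera axes: x right, y up, looking along -z (the intrinsics and any distortion apply to the point x, -y, -z); pixel columns grow to the right and rows downward; lengths in mm; the calibration is good to about 2 mm. A picture is of the moment at which its call begins: read the wrist's pose just before it. calibration takes no time and is no camera call; for the wrist camera it gives the pose at the moment of the call.
- order.close_job(): hands the job in; it is judged then, once.
The state is a dict: "time": time; "qpos": joint angles; "qvel": joint speeds; "joint_torque": joint torques, N m; "eef_pos": TCP position; "eef_rot": TCP orientation; "contact_force": force on the tool from outside, world axes, zero at the start; "ft_torque": the same for the moment, N m; "opening": finger opening in mm; "grip_force": force on a finger pad.
Only numpy, scipy, OpenCV 4.12 (cv2) and the standard library are available. Lean on these libraries where they do the work, as an engineer would, in place of code of your own. Each camera call takes 0.05 s, during which the arm holds its last target. There are 200 camera calls.

TASK

Take the long narrow wooden panel off its standoffs and load it into the panel jig: push it end-first against the sprung hold-down arm so that the arm swings back and rides up on top of it, and slide it in along the bed until it is fully home against the stop block. Seat it against the stop with a firm but gentle push of about 10 N on the stop (over and above what sliding takes), kept up for a second and never more than 25 N, then let go and leave it clamped flat under the arm, without disturbing the other things on the table.

Things in the scene. Friction and masses are not known exactly. Their poses are not given: they have to be found in the camera images.
- panel_centre (a point): Centre (half-way up) of the loose long panel: a plain pale wooden block 150 long (its x) x 60 wide (its y) x 20 thick (its z), about 80 to 150 g. It starts lying flat on the standoffs, underside 20 mm above the table. Either end may go first into the jig. Not to be confused with the square panel.
- standoffs: Fixed pair of low black standoffs under the long panel, 20 mm high, 40 mm wide (y) and 112 mm long (x), narrower than the panel so that fingers can reach down past its two long sides. Origin at the centre of their underside.
- jig: Fixed plywood panel jig, origin on the table under its bed; a panel is pushed in along its +x, z up. Base plate 6 thick, x -100 to +120, 116 wide. On it a bed 40 wide, x -97 to +93, top 20 above the table: the panel slides on it, its sides overhanging, so fingers at its sides may reach down to 8 mm above the table.
- mouth (a point): Start of the jig's flared mouth, at jig x = -3, y = 0, bed height (20). The mouth narrows from about 78 wide to 64.4 between two straight side guides, jig x = +32 to +110, 34 high above the table. Over them at jig x = +35 stands a steel arch: posts with outsides at y = +-54.5, cross pin 66 high, nothing above 76; it carries the hold-down arm.
- holddown (a joint): Angle (rad) of the sprung hold-down arm, hinged on the arch's cross pin. 0 = at rest, hanging down and away from the mouth; grows as it is pushed back (jig +x) and up, to 1.1 at most. On top of a panel it reads about 0.39. Spring: 0.13 N m at 0 plus 0.32 N m per rad. Pushing a panel under it takes 4 to 15 N, sliding it on then 1 to 9 N; it presses on the panel's top with about 8 N.
- holddown_nose (a point): Axis of the free-turning rubber roller at the arm's end, 7 mm in radius and 40 mm long (along jig y), 40 mm from the hinge. At rest it is at jig x = +60, 35 mm high, its underside 8 mm over the bed, so that the panel's end meets its near side at jig x = +53.
- stop: Aluminium stop block on the jig's bed, 50 wide, 22 high. Origin at the lower edge's centre of the face that the panel's end comes against (20.5 mm above the table), axes parallel to the jig's. Screwed down anywhere from jig x = +82 to +98; does not move. Rigid: the last millimetre has to be felt. Home, the panel's centre is 75 mm before it (-x).
- square_panel: Loose square wooden panel, 90 x 90 x 20, lying on the table; bystander. Origin under its centre.
- tape: Loose roll of tape, 68 across, 24 high; bystander. Origin under its centre.
- cup: Loose small red cup, 52 across, 45 high; bystander. Origin under its centre.
- bottle: Loose white bottle, 60 across, 150 high; bystander. Origin under its centre.
- jar: Loose glass jar, 70 across, 80 high; bystander. Origin under its centre.
- knife: Loose palette knife, about 200 long, lying flat; bystander.
- brush: Loose paint brush, about 180 long, lying flat; bystander.
Not all that is in view belongs to the job. Leave any orange look-alike of the part that bears panel_centre alone. Several things have the shape of the jig; the one meant has the colours described above.

How it is judged:
By the outcome, as a careful person would: the job done as asked, in the order asked, and still so for the second after the job is handed in, with the robot touching nothing.
It also fails if it takes over 72 s, if anything falls off the work surface, if the arm or the gripper's body presses on something with over 40 N, if the wrist force passes 120 N, or if a joint passes its speed limit or range.

## Working session

There is one attempt and no reset: what is moved stays moved. The work goes in short steps, Python scripts to look and compute and a tool call to move; the robot and the scene stay as the last step left them, time stands still between calls to the robot, and variables do not carry over. Pictures are saved under pics/ and viewed, at most 10 in all, crops included, and the job is handed in when it is done.

Besides the shell and the picture viewer there is one more tool, called after "Emit:" as name(argument=value, ...), one argument or row to a line, values as JSON. servo_tool: Moves the arm, as the interface text tells. Its arguments: {"type":"object","properties":{"increments":{"type":"array","items":{"type":"number"}},"gripper":{"type":"number"}},"required":["increments"]}

```bash
ls; mkdir -p pics
python3 - <<'E'
from plant import ctrl,cams,order
import cv2,numpy as np
s=ctrl.state();print(s['time'],s['eef_pos'],np.round(s['eef_rot'],3).tolist(),s['contact_force'])
for n in ('top','scene'):
    im=cams.grab_frame(n);cv2.imwrite(f'pics/{n}0.png',im)
    c=cams.calibration(n);print(n,{k:(np.round(v,3).tolist()) if k!='x' else 0 for k,v in c.items() if not isinstance(v,str)})
E
```

```text
pics
0.0 [ 212.95447759 -479.56048384  230.4822426 ] [[0.914, 0.406, -0.001], [0.406, -0.914, 0.001], [0.0, -0.002, -1.0]] [ 0.93562198 -0.504495    0.40065584]
top {'vertical_fov': 44.367, 'cx': 257.835, 'cy': 193.447, 'world_from_camera': [[-0.066, 0.976, -0.209, 250.534], [-0.998, -0.064, 0.016, 13.179], [0.003, 0.21, 0.978, 1483.389], [0.0, 0.0, 0.0, 1.0]]}
scene {'vertical_fov': 44.471, 'cx': 257.233, 'cy': 189.623, 'world_from_camera': [[0.673, -0.416, 0.612, 1328.22], [0.74, 0.391, -0.548, -723.629], [-0.011, 0.821, 0.571, 813.49], [0.0, 0.0, 0.0, 1.0]]}
```

Run:
```python
import cv2
for n in('top','scene'):
    im=cv2.imread(f'pics/{n}0.png');cv2.imwrite(f'pics/{n}0b.png',cv2.resize(im,(800,600),interpolation=cv2.INTER_CUBIC))
```

```text
(no output)
```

View pics/top0b.png

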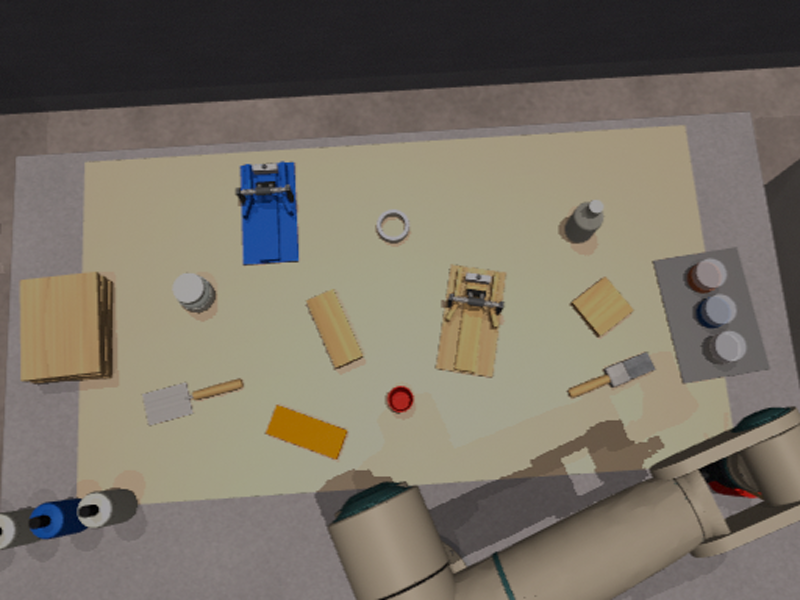

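View pics/scene0b.png

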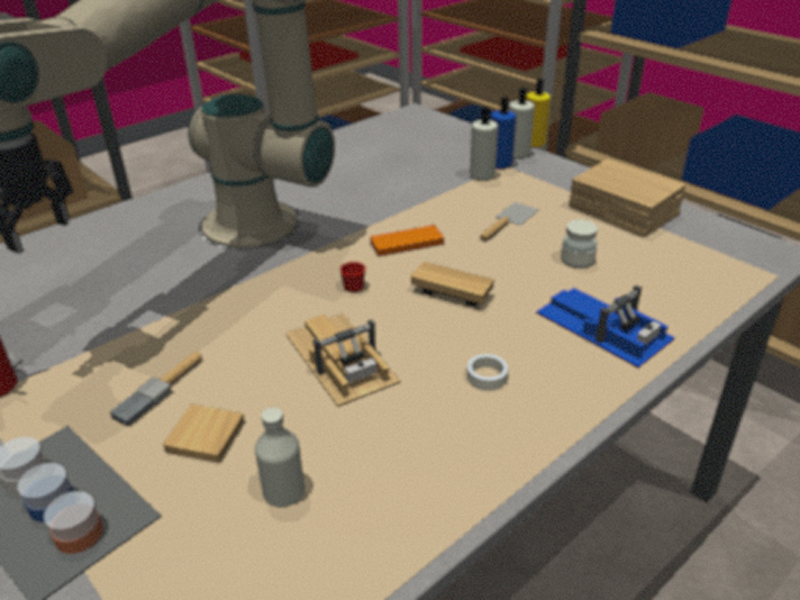

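Top view (800x600 px): the long pale panel is at (334,328). Possible look-alikes are the orange panel (307,432), the square panel (602,306), the board stack (65,328) and the loose-looking jig bed (472,340). The plywood jig is at (472,320) with its stop at (478,277), and the blue look-alike jig is at (270,212). I choose (334,328) and the plywood jig.

```bash
cat > h.py <<'E'
import numpy as np,cv2
from plant import ctrl,cams,order
def ray(c,u,v):
    f=192/np.tan(np.radians(c['vertical_fov']/2)); T=np.array(c['world_from_camera'])
    p=np.array([(u-c['cx'])/f,(v-c['cy'])/f])
    d=T[:3,:3]@np.array([p[0],-p[1],-1.]); return T[:3,3],d
def onz(c,u,v,z):
    o,d=ray(c,u,v); return o+d*(z-o[2])/d[2]
def proj(c,P):
    f=192/np.tan(np.radians(c['vertical_fov']/2)); T=np.linalg.inv(np.array(c['world_from_camera']))
    q=T[:3,:3]@np.array(P,float)+T[:3,3]; return c['cx']+f*q[0]/-q[2], c['cy']-f*q[1]/-q[2]
def say():
    s=ctrl.state();print('t',round(s['time'],2),'pos',np.round(s['eef_pos'],1),'x',np.round(s['eef_rot'][:,0],4),'z',np.round(s['eef_rot'][:,2],4),'F',np.round(s['contact_force'],1),'op',round(float(s['opening']),1),'g',np.round(s['grip_force'],1));return s
E
python3 - <<'E'
from h import *
for n in('top','scene','wrist'):
    c=cams.calibration(n);print({k:v for k,v in c.items() if k not in('world_from_camera','cx','cy')})
c=cams.calibration('top');k=.64
def pr(n,L,z):
    print(n,[np.round(onz(c,(u+.5)*k-.5,(v+.5)*k-.5,z)[:2],0).tolist() for u,v in L])
pr('panel',[(306,299),(332,290),(362,358),(340,368)],40)
pr('jig base',[(449,265),(506,269),(494,377),(436,372)],6)
pr('stop/posts',[(478,277)],42); pr('pin',[(444,303),(502,308)],66)
pr('cup',[(400,399)],45);pr('tape',[(393,226)],24);pr('jar',[(194,290)],80)
pr('jar',[(200,305)],0);pr('bottle',[(595,208)],150)
a=cv2.imread('pics/top0.png');
x=cv2.resize(a[175:250,185:240],None,fx=8,fy=8,interpolation=cv2.INTER_CUBIC);y=cv2.resize(a[160:250,270:330],(400,600),interpolation=cv2.INTER_CUBIC)
cv2.imwrite('pics/crop1.png',np.hstack([x[:600,:400],y]))
E
```

```text
{'vertical_fov': 44.36717597424636}
{'vertical_fov': 44.47073807869624}
{'vertical_fov': 66.13719815831256}
panel [[579.0, 183.0], [594.0, 130.0], [453.0, 77.0], [436.0, 122.0]]
jig base [[640.0, -112.0], [623.0, -229.0], [401.0, -184.0], [419.0, -68.0]]
stop/posts [[601.0, -165.0]]
pin [[547.0, -91.0], [530.0, -204.0]]
cup [[367.0, 8.0]]
tape [[726.0, -1.0]]
jar [[602.0, 396.0]]
jar [[590.0, 406.0]]
bottle [[696.0, -386.0]]
```

View pics/crop1.png

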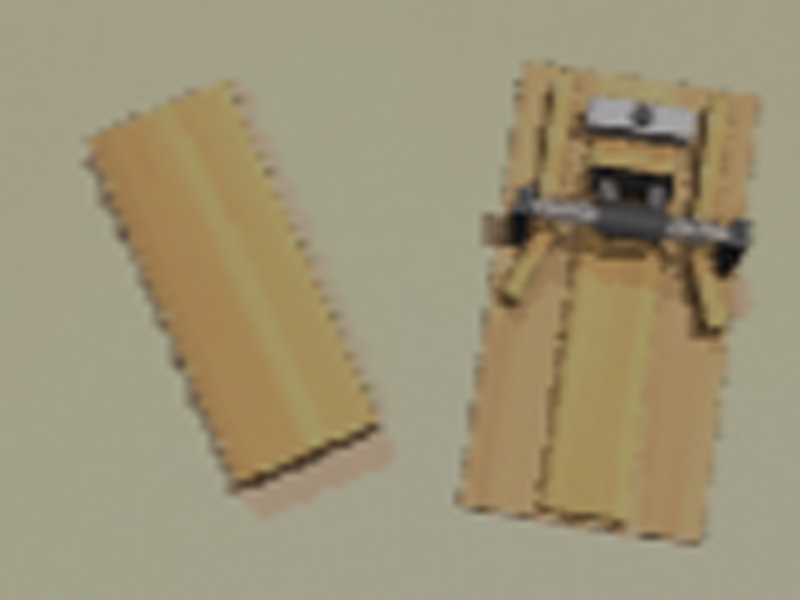

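The crop confirms it: a pale 150x60 panel at left on its dark standoffs, and the plywood jig at right with stop, arch and flared mouth facing the robot. Estimates are panel centre (515,128) at yaw 22°, and jig origin (511,-146) at yaw -11.4°. I'll go above the jig first.

```bash
cat >> h.py <<'E'
def plan(pos,yaw):
    s=ctrl.state();R=np.array(s['eef_rot']);d=R.T@(np.array(pos,float)-s['eef_pos'])
    a=np.radians(yaw);Rt=np.array([[np.cos(a),np.sin(a),0],[np.sin(a),-np.cos(a),0],[0,0,-1]])
    rv=cv2.Rodrigues(R.T@Rt)[0].ravel()
    print('shares',np.round(d/150,4),np.round(np.degrees(rv)/45,4))
E
python3 - <<'E'
from h import *
s=say();c=cams.calibration('wrist');T=np.array(c['world_from_camera']);R=np.array(s['eef_rot'])
print('cam in tool',np.round(R.T@(T[:3,3]-s['eef_pos']),1),np.round(R.T@T[:3,:3],3).tolist())
plan([430,-130,250],-11.4)
E
```

```text
t 0.1 pos [ 212.9 -479.6  230.5] x [9.140e-01 4.058e-01 1.000e-04] z [-5.0e-04  1.4e-03 -1.0e+00] F [-0.6  0.2  0.2] op 85.2 g 0.0
cam in tool [  76.6   -0.2 -142.8] [[-0.001, 0.953, 0.302], [1.0, 0.001, 0.0], [-0.0, 0.302, -0.953]]
shares [ 2.2682 -1.543  -0.1272] [-1.800e-03  4.000e-04  7.853e-01]
```

Emit:
servo_tool(
  increments=[0.25,-0.17,-0.04,0,0,0,0.5,-0.34,-0.08,0,0,0,0.756,-0.514,-0.127,0,0,0],
)

```text
time: 0.4
eef_pos: [285.7, -361.9, 249.8]
eef_rot: [[0.914, 0.405, -0.001], [0.405, -0.914, 0.001], [-0.0, -0.001, -1.0]]
contact_force: [0.1, -0.2, -0.3]
opening: 85.4
grip_force: 0.0
```

Emit:
servo_tool(
  increments=[0.25,-0.17,0,0,0,0,0.5,-0.34,0,0,0,0,0.756,-0.514,0,0,0,0],
)

```text
time: 0.7
eef_pos: [358.2, -245.2, 250.1]
eef_rot: [[0.914, 0.405, -0.0], [0.405, -0.914, -0.0], [-0.0, 0.0, -1.0]]
contact_force: [0.4, 0.1, 0.1]
opening: 85.3
grip_force: 0.0
```

Emit:
servo_tool(
  increments=[0.25,-0.17,0,0,0,0.19,0.5,-0.34,0,0,0,0.38,0.756,-0.514,0,0,0,0.57,0.756,-0.514,0,0,0,0.785,0.756,-0.514,0,0,0,0.785,0.756,-0.514,0,0,0,0.785,0.756,-0.514,0,0,0,0.785],
)

```text
time: 1.4
eef_pos: [430.0, -130.5, 250.1]
eef_rot: [[0.981, -0.195, -0.0], [-0.195, -0.981, 0.0], [-0.0, 0.0, -1.0]]
contact_force: [0.3, 0.5, -0.0]
opening: 85.3
grip_force: 0.0
```

Run:
```python
from h import *
s=say();c=cams.calibration('wrist');im=cams.grab_frame('wrist');np.save('cj.npy',c,allow_pickle=True)
cv2.imwrite('pics/wj.png',im);cv2.imwrite('pics/wjb.png',cv2.resize(im,(800,600),interpolation=cv2.INTER_CUBIC))
print(proj(c,[511,-146,6]))
```

```text
t 1.4 pos [ 430.  -130.5  250.1] x [ 9.808e-01 -1.952e-01 -5.000e-04] z [-5.e-04  0.e+00 -1.e+00] F [ 0.3  0.5 -0. ] op 85.3 g 0.0
(np.float64(253.93872750213325), np.float64(92.73306260799376))
```

View pics/wjb.png

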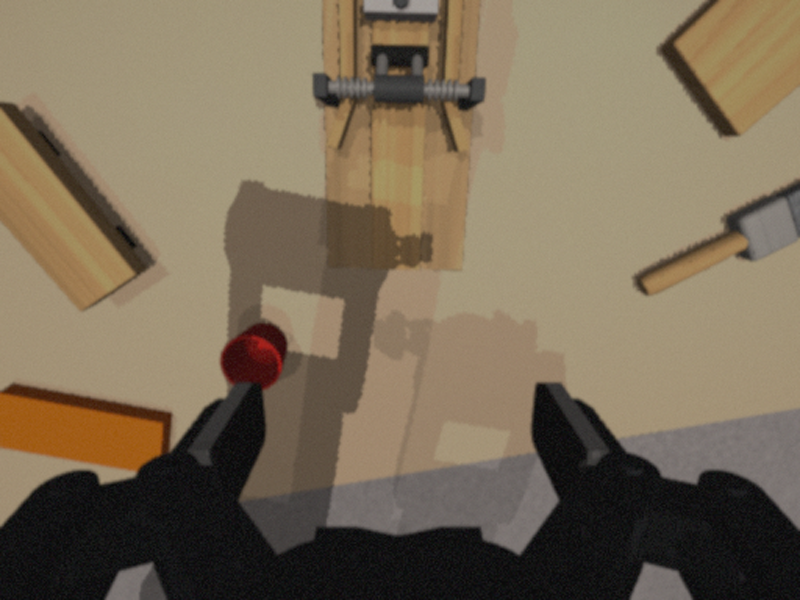

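The wrist view is aligned with the jig: front base corners at (326,268) and (463,270), arch posts at (320,88) and (478,90), stop at (401,8), bed edges near columns 372 and 424. I'll fit the edges sub-pixel.

Run:
```python
from h import *
c=np.load('cj.npy',allow_pickle=True).item();im=cv2.GaussianBlur(cv2.imread('pics/wj.png').astype(np.float32),(3,5),0)
k=.64
def edge(name,p,q,z,w=5):
    # p,q in 800-px; find peak horizontal gradient (summed over channels) per row, fit line robustly
    p=np.array(p)*k;q=np.array(q)*k;P=[]
    for r in np.arange(int(p[1]),int(q[1])):
        u=p[0]+(q[0]-p[0])*(r-p[1])/(q[1]-p[1]);l=int(u)-w
        row=im[r,l:l+2*w+2];g=np.abs(np.diff(row,axis=0)).sum(1);g=np.where(g<.5*g.max(),0,g)
        P.append((l+.5+(g*np.arange(len(g))).sum()/g.sum(),r))
    P=np.array(P,np.float32);vx,vy,x0,y0=cv2.fitLine(P,cv2.DIST_HUBER,0,.01,.01).ravel()
    f=lambda r:x0+vx/vy*(r-y0)
    A=onz(c,f(q[1]),q[1],z);B=onz(c,f(p[1]),p[1],z);d=B-A
    res=np.abs(P[:,0]-f(P[:,1]));a=np.arctan2(d[1],d[0])
    ax=np.array([np.cos(np.radians(-11.4)),np.sin(np.radians(-11.4))]);n=np.array([-ax[1],ax[0]])
    print(name,'yaw %.2f'%np.degrees(a),'A',A[:2].round(1),'B',B[:2].round(1),'lat',(n@A[:2]).round(1),(n@B[:2]).round(1),'res',np.median(res).round(2))
edge('baseL',(326,110),(326,175),6);edge('baseR',(477,110),(466,240),6)
edge('bedL',(372,155),(372,195),20);edge('bedR',(425,155),(423,220),20)
edge('guideL',(338,20),(339,70),34);edge('guideLo',(355,20),(356,70),34)
edge('guideRi',(447,20),(445,70),34);edge('guideRo',(460,20),(457,70),34)
for n,u,v,z in[('front corner L',326,268,6),('front corner R',463,270,6),('postL',314,88,66),('postR',485,91,66),('stopface',401,15,42)]: print(n,onz(c,u*k,v*k,z)[:2].round(1))
```

```text
baseL yaw -14.57 A [499.9 -83.4] B [547.4 -95.8] lat 17.0 14.3 res 0.32
baseR yaw -14.07 A [ 425.  -186.6] B [ 524.2 -211.5] lat -98.9 -103.7 res 0.44
bedL yaw -9.90 A [ 477.8 -118.9] B [ 507.6 -124.1] lat -22.1 -21.3 res 0.23
bedR yaw -9.90 A [ 450.5 -154.7] B [ 499.8 -163.3] lat -62.6 -61.3 res 0.45
guideL yaw -12.35 A [ 567.8 -115.7] B [ 598.2 -122.4] lat -1.2 -1.8 res 0.22
guideLo yaw -11.78 A [ 565.7 -126.2] B [ 596.1 -132.5] lat -11.9 -12.1 res 0.14
guideRi yaw -13.93 A [ 553.4 -187.8] B [ 583.6 -195.3] lat -74.7 -76.1 res 0.57
guideRo yaw -16.15 A [ 551.6 -196.6] B [ 581.6 -205.3] lat -83.7 -86.3 res 0.38
front corner L [424.2 -66.3]
front corner R [ 399.2 -181.9]
postL [ 555.1 -100.1]
postR [ 531.5 -208.8]
stopface [ 590.7 -165. ]
```

Run:
```python
from h import *
plan([445,100,220],21.9)
```

```text
shares [-0.2026 -1.5276  0.2011] [-1.000e-04  4.000e-04 -7.376e-01]
```

Emit:
servo_tool(
  increments=[-0.05,-0.32,0,0,0,0,-0.08,-0.64,0,0,0,0,-0.1,-0.96,0.1,0,0,0],
)

```text
time: 1.75
eef_pos: [444.4, 14.2, 237.3]
eef_rot: [[0.98, -0.198, 0.004], [-0.198, -0.98, -0.0], [0.004, -0.001, -1.0]]
contact_force: [1.9, -0.0, 0.1]
opening: 85.5
grip_force: 0.0
```

Emit:
servo_tool(
  increments=[-0.05,-0.28,0.05,0,0,-0.18,-0.1,-0.568,0.1,0,0,-0.37,-0.1,-0.568,0.1,0,0,-0.55,-0.1,-0.568,0.1,0,0,-0.738,-0.1,-0.568,0.1,0,0,-0.738,-0.1,-0.568,0.1,0,0,-0.738],
)

```text
time: 2.35
eef_pos: [446.0, 99.4, 220.5]
eef_rot: [[0.93, 0.368, 0.0], [0.368, -0.93, -0.0], [0.0, 0.0, -1.0]]
contact_force: [0.7, -0.7, 0.8]
opening: 85.6
grip_force: 0.0
```

Run:
```python
from h import *
s=say();c=cams.calibration('wrist');im=cams.grab_frame('wrist');np.save('cp.npy',c,allow_pickle=True)
cv2.imwrite('pics/wp.png',im);cv2.imwrite('pics/wpb.png',cv2.resize(im,(800,600),interpolation=cv2.INTER_CUBIC))
```

```text
t 2.35 pos [446.   99.4 220.5] x [0.9298 0.368  0.    ] z [ 1.e-04 -1.e-04 -1.e+00] F [ 0.7 -0.7  0.8] op 85.6 g 0.0
```

View pics/wpb.png

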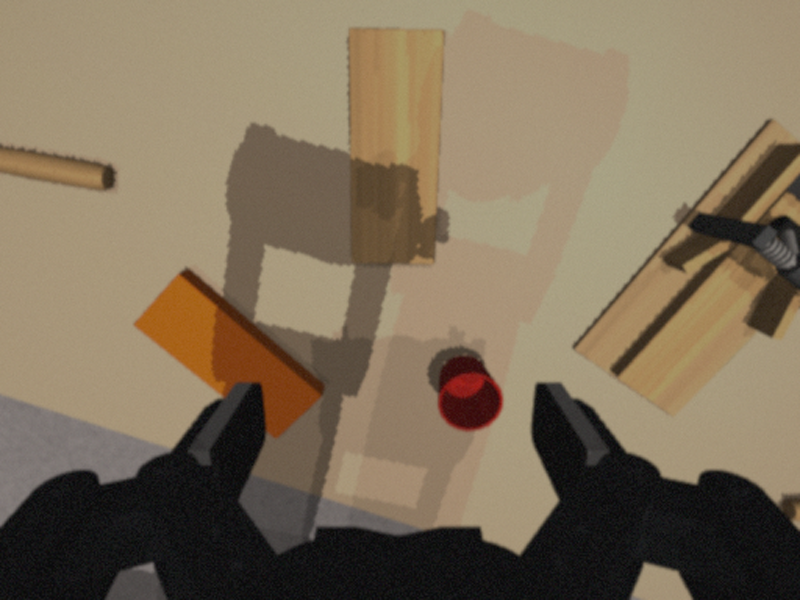

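The panel lies directly ahead with corners at (348,28), (444,30), (435,263) and (351,263). It is pale, not orange; the orange one is at (230,350).

Run:
```python
from h import *
c=np.load('cp.npy',allow_pickle=True).item();k=.64
Q=np.array([onz(c,u*k,v*k,40)[:2] for u,v in[(348,28),(444,30),(435,263),(351,263)]]);print(Q.round(1))
f=(Q[0]+Q[1])/2;b=(Q[2]+Q[3])/2;C=Q.mean(0);d=f-b;y=np.degrees(np.arctan2(d[1],d[0]))
print('len',np.linalg.norm(d),'wid',np.linalg.norm(Q[0]-Q[1]),np.linalg.norm(Q[2]-Q[3]),'C',C,'yaw',y)
g=C-48*d/np.linalg.norm(d);print(g)
plan([*g,60],y);plan([*g,12],y)
```

```text
[[574.5 183.5]
 [595.4 127.7]
 [456.8  75.1]
 [434.6 131.2]]
len 148.81840955289724 wid 59.63046843940846 60.346971162954894 C [515.3316879  129.37830304] yaw 20.63285754197547
[470.4105226  112.46414009]
shares [ 0.1832 -0.0215  1.07  ] [ 0.0001 -0.0002  0.0214]
shares [ 0.1832 -0.0215  1.39  ] [ 0.0001 -0.0002  0.0214]
```

Emit:
servo_tool(
  increments=[0.06,-0.01,0.3,0,0,0.021,0.12,-0.02,0.6,0,0,0.021,0.183,-0.021,0.9,0,0,0.021,0.183,-0.021,1.0,0,0,0.021,0.183,-0.021,1.0,0,0,0.021],
)

```text
time: 2.9
eef_pos: [468.5, 112.2, 67.5]
eef_rot: [[0.935, 0.354, -0.006], [0.354, -0.935, -0.001], [-0.006, -0.001, -1.0]]
contact_force: [0.3, 0.0, -0.4]
opening: 85.5
grip_force: 0.0
```

Emit:
servo_tool(
  increments=[0,0,0.13,0,0,0,0,0,0.26,0,0,0,0,0,0.34,0,0,0,0,0,0.39,0,0,0,0,0,0.39,0,0,0],
)

```text
time: 3.4
eef_pos: [470.2, 112.8, 11.9]
eef_rot: [[0.935, 0.356, -0.0], [0.356, -0.935, -0.0], [-0.0, -0.0, -1.0]]
contact_force: [0.0, 0.2, -0.4]
opening: 85.2
grip_force: 0.0
```

Emit:
servo_tool(
  increments=[0,0,0,0,0,0,0,0,0,0,0,0,0,0,0,0,0,0,0,0,0,0,0,0,0,0,0,0,0,0,0,0,0,0,0,0,0,0,0,0,0,0,0,0,0,0,0,0,0,0,0,0,0,0,0,0,0,0,0,0],
  gripper=-0.2,
)

```text
time: 4.4
eef_pos: [471.3, 113.1, 13.4]
eef_rot: [[0.934, 0.356, 0.003], [0.356, -0.934, 0.0], [0.002, 0.001, -1.0]]
contact_force: [-1.5, -0.5, 5.4]
opening: 58.9
grip_force: 65.4
```

Emit:
servo_tool(
  increments=[0,0,-0.1,0,0,0,0,0,-0.3,0,0,0,0,0,-0.6,0,0,0,0,0,-0.6,0,0,0,0,0,-0.6,0,0,0],
)

```text
time: 4.9
eef_pos: [470.8, 113.1, 102.9]
eef_rot: [[0.934, 0.356, 0.002], [0.356, -0.934, 0.0], [0.002, 0.001, -1.0]]
contact_force: [0.6, -0.6, -1.5]
opening: 58.8
grip_force: 64.7
```

Run:
```python
from h import *
s=say();plan([379.5,-117,100],-12.5)
```

```text
t 4.9 pos [470.8 113.1 102.9] x [0.9343 0.3564 0.0024] z [ 2.4e-03  3.0e-04 -1.0e+00] F [ 0.6 -0.6 -1.5] op 58.8 g 64.7
shares [-1.1151  1.2162  0.0176] [-1.000e-04 -3.100e-03  7.418e-01]
```

Emit:
servo_tool(
  increments=[-0.14,0.15,0,0,0,0.09,-0.28,0.3,0,0,0,0.18,-0.42,0.45,0,0,0,0.28,-0.56,0.6,0,0,0,0.37,-0.7,0.76,0,0,0,0.46,-0.84,0.91,0,0,0,0.56,-0.9,0.98,0,0,0,0.65,-0.9,0.98,0,0,0,0.742,-0.9,0.98,0,0,0,0.742,-0.9,0.98,0,0,0,0.742],
)

```text
time: 5.9
eef_pos: [395.9, -72.2, 100.9]
eef_rot: [[0.977, -0.215, -0.002], [-0.215, -0.977, 0.001], [-0.002, -0.0, -1.0]]
contact_force: [0.3, 0.5, -0.8]
opening: 59.1
grip_force: 64.7
```

Run:
```python
from h import *
s=say();plan([379.5,-117,60],-12.5);plan([379.5,-117,16],-12.5)
```

```text
t 5.9 pos [395.9 -72.2 100.9] x [ 0.9767 -0.2146 -0.002 ] z [-2.e-03  5.e-04 -1.e+00] F [ 0.3  0.5 -0.8] op 59.1 g 64.7
shares [-0.0424  0.3152  0.2727] [-0.0001  0.0026  0.0024]
shares [-0.0418  0.3152  0.5661] [-0.0001  0.0026  0.0024]
```

Emit:
servo_tool(
  increments=[-0.02,0.15,0.1,0,0,0,-0.042,0.315,0.2,0,0,0,-0.042,0.315,0.4,0,0,0,-0.042,0.315,0.4,0,0,0,-0.042,0.315,0.4,0,0,0],
)

```text
time: 6.4
eef_pos: [379.9, -116.7, 41.9]
eef_rot: [[0.977, -0.215, -0.002], [-0.215, -0.977, 0.001], [-0.002, -0.0, -1.0]]
contact_force: [1.0, -0.7, -1.1]
opening: 58.7
grip_force: 64.9
```

Run:
```python
from h import *
s=say();c=cams.calibration('wrist');im=cams.grab_frame('wrist');np.save('ca.npy',c,allow_pickle=True)
cv2.imwrite('pics/wa.png',im);cv2.imwrite('pics/wab.png',cv2.resize(im,(800,600),interpolation=cv2.INTER_CUBIC))
```

```text
t 6.4 pos [ 379.9 -116.7   41.9] x [ 0.9766 -0.2151 -0.0016] z [-1.5e-03  7.0e-04 -1.0e+00] F [ 1.  -0.7 -1.1] op 58.7 g 64.9
```

View pics/wab.png

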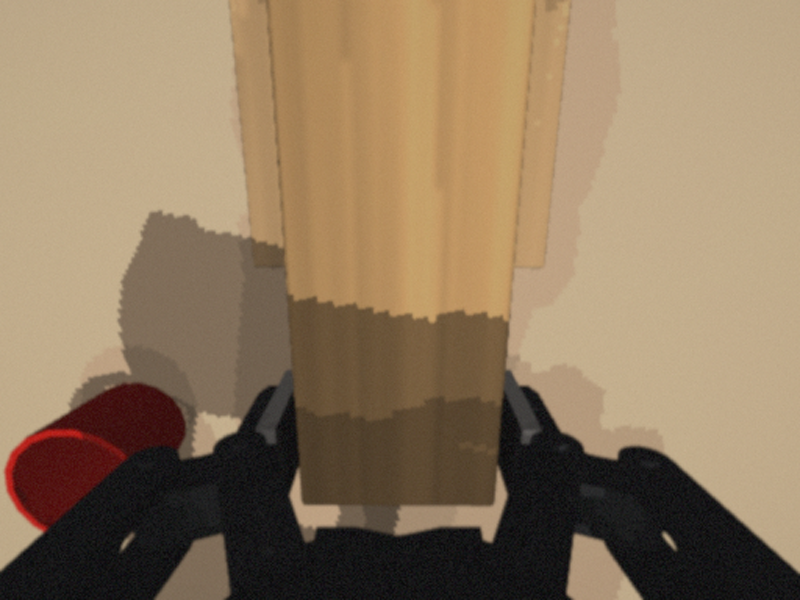

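The base corners (254,266) and (546,266) are level and centred with the panel edges (286 and 514 at the same row), so lateral and yaw alignment are good. I'll check the numbers.

Run:
```python
from h import *
c=np.load('ca.npy',allow_pickle=True).item();k=.64
W=lambda u,v,z:onz(c,u*k,v*k,z)[:2]
L,R=W(254,266,6),W(546,266,6);d=L-R;yaw=np.degrees(np.arctan2(-d[0],d[1]));M=(L+R)/2
L2,R2=W(231,5,6),W(571,5,6);M2=(L2+R2)/2;e=M2-M
print(L,R,'w',np.linalg.norm(d),'yaw edge',yaw,'mid',M,'yaw sides',np.degrees(np.arctan2(e[1],e[0])),np.linalg.norm(L2-R2))
s=ctrl.state();P=s['eef_pos'][:2]
for y in(yaw,-12.5):
    a=np.radians(y);ax=np.array([np.cos(a),np.sin(a)]);n=np.array([-ax[1],ax[0]]);q=P-M
    print(y,'TCP jig x',-100+ax@q,'lat',n@q)
p1=(W(303,503,40+28.5)+W(494,503,68.5))/2;print('rear top mid',p1,'dist TCP',np.linalg.norm(p1-P))
a=W(268,2,68.5);b=W(534,2,68.5);m=(a+b)/2;e=m-p1;print('panel yaw',np.degrees(np.arctan2(e[1],e[0])),np.linalg.norm(a-b))
plan([380,-117,16],-12.5)
```

```text
[425.06826697 -68.23575638] [ 399.97655691 -181.67249642] w 116.17868955492239 yaw edge -12.472743573258192 mid [ 412.52241194 -124.9541264 ] yaw sides -12.609500133548798 115.01292746346591
-12.472743573258192 TCP jig x -132.85698236909312 lat 0.9179285094610563
-12.5 TCP jig x -132.8574153230405 lat 0.9022978668938562
rear top mid [ 354.30687878 -111.42527182] dist TCP 26.907966548110704
panel yaw -12.686064968727882 58.394072105951835
shares [-0.0042  0.0012  0.1787] [ 0.0001 -0.0007  0.0018]
```

Emit:
servo_tool(
  increments=[0,0.005,0.06,0,0,0,0,0.005,0.12,0,0,0,0,0.005,0.16,0,0,0,0,0.005,0.18,0,0,0,0,0.005,0.18,0,0,0,0,0.005,0.18,0,0,0],
)

```text
time: 7.05
eef_pos: [380.0, -118.0, 15.1]
eef_rot: [[0.976, -0.217, 0.0], [-0.217, -0.976, -0.0], [0.0, 0.0, -1.0]]
contact_force: [0.3, 0.4, -0.3]
opening: 58.9
grip_force: 64.9
```

Emit:
servo_tool(
  increments=[0,0,0.006,0,0,0,0,0,0.012,0,0,0,0,0,0.012,0,0,0],
)

```text
time: 7.35
eef_pos: [380.2, -118.1, 13.4]
eef_rot: [[0.976, -0.217, 0.001], [-0.217, -0.976, -0.0], [0.001, 0.0, -1.0]]
contact_force: [0.2, 0.3, -0.8]
opening: 59.1
grip_force: 65.2
```

Emit:
servo_tool(
  increments=[0,0,0.003,0,0,0,0.06,0,0.003,0,0,0,0.12,0,0.003,0,0,0,0.18,0,0.003,0,0,0,0.24,0,0.003,0,0,0,0.28,0,0.003,0,0,0,0.32,0,0.003,0,0,0,0.32,0,0.003,0,0,0],
)

```text
time: 8.15
eef_pos: [427.7, -128.7, 13.4]
eef_rot: [[0.976, -0.217, 0.001], [-0.217, -0.976, -0.001], [0.002, 0.0, -1.0]]
contact_force: [1.3, -1.0, 3.2]
opening: 58.9
grip_force: 65.6
```

Emit:
servo_tool(
  increments=[0.03,0,0,0,0,0,0.06,0,0,0,0,0,0.09,0,0,0,0,0,0.11,0,0,0,0,0,0.13,0,0,0,0,0,0.15,0,0,0,0,0],
)

```text
time: 8.75
eef_pos: [445.9, -132.7, 13.3]
eef_rot: [[0.976, -0.216, -0.008], [-0.216, -0.976, 0.002], [-0.008, 0.0, -1.0]]
contact_force: [-25.7, 5.6, 25.6]
opening: 59.1
grip_force: 68.1
```

Emit:
servo_tool(
  increments=[0.02,0,0,0,0,0,0.04,0,0,0,0,0,0.06,0,0,0,0,0,0.06,0,0,0,0,0],
)

```text
time: 9.15
eef_pos: [454.9, -134.7, 13.3]
eef_rot: [[0.976, -0.217, -0.007], [-0.217, -0.976, 0.002], [-0.008, 0.0, -1.0]]
contact_force: [-21.7, 4.1, 22.5]
opening: 58.8
grip_force: 67.9
```

Emit:
servo_tool(
  increments=[0,0,-0.003,0,0.005,0,0,0,-0.007,0,0.01,0,0,0,-0.007,0,0.01,0],
)

```text
time: 9.45
eef_pos: [455.0, -134.7, 13.4]
eef_rot: [[0.976, -0.217, 0.001], [-0.217, -0.976, -0.0], [0.001, 0.0, -1.0]]
contact_force: [-14.1, 2.8, 11.0]
opening: 58.9
grip_force: 66.5
```

Emit:
servo_tool(
  increments=[0,0,-0.006,0,0,0,0.01,0,-0.008,0,0,0,0.02,0,-0.008,0,0,0,0.03,0,-0.008,0,0,0,0.03,0,-0.008,0,0,0],
)

```text
time: 9.95
eef_pos: [459.9, -135.8, 13.6]
eef_rot: [[0.976, -0.217, 0.003], [-0.217, -0.976, -0.0], [0.003, -0.0, -1.0]]
contact_force: [-5.0, -0.3, -2.3]
opening: 58.8
grip_force: 65.0
```

Emit:
servo_tool(
  increments=[0.008,0,0,0,0,0,0.016,0,0,0,0,0,0.024,0,0,0,0,0,0.032,0,0,0,0,0],
)

```text
time: 10.35
eef_pos: [464.5, -136.8, 13.5]
eef_rot: [[0.976, -0.217, 0.002], [-0.217, -0.976, -0.0], [0.002, -0.0, -1.0]]
contact_force: [-5.6, 0.2, -0.6]
opening: 58.5
grip_force: 65.0
```

Emit:
servo_tool(
  increments=[0.004,0,0,0,0,0,0.008,0,0,0,0,0,0.012,0,0,0,0,0],
)

```text
time: 10.65
eef_pos: [466.2, -137.2, 13.5]
eef_rot: [[0.976, -0.217, 0.002], [-0.217, -0.976, -0.0], [0.002, -0.0, -1.0]]
contact_force: [-6.0, 1.0, -0.7]
opening: 58.8
grip_force: 65.0
```

Run:
```python
from h import *
s=say();im=cams.grab_frame('scene');c=cams.calibration('scene')
u,v=proj(c,[540,-153,40]);u,v=int(u),int(v);print(u,v)
cv2.imwrite('pics/s1.png',cv2.resize(im[v-50:v+50,u-65:u+65],None,fx=6,fy=6,interpolation=cv2.INTER_CUBIC))
```

```text
t 10.65 pos [ 466.2 -137.2   13.5] x [ 0.9762 -0.2168  0.0023] z [ 2.2e-03 -4.0e-04 -1.0e+00] F [-6.   1.  -0.7] op 58.8 g 65.0
219 221
```

View pics/s1.png

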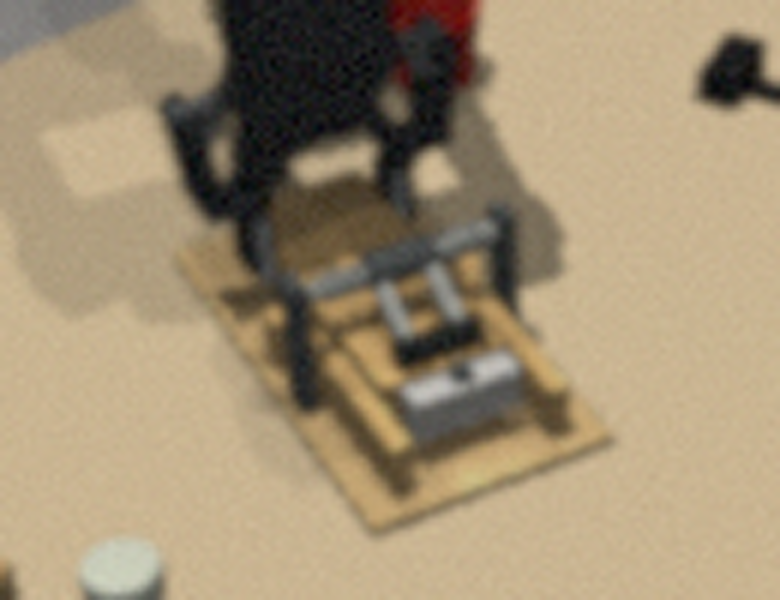

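The hold-down arm (about (435,310)) rides on top of the panel, whose front edge at (395,370) is just short of the stop (460,390). I'll creep on.

Emit:
servo_tool(
  increments=[0.004,0,0,0,0,0,0.008,0,0,0,0,0,0.012,0,0,0,0,0,0.016,0,0,0,0,0],
)

```text
time: 11.1
eef_pos: [468.6, -137.7, 13.5]
eef_rot: [[0.976, -0.217, 0.002], [-0.217, -0.976, -0.0], [0.002, -0.0, -1.0]]
contact_force: [-6.2, 0.8, -1.8]
opening: 58.6
grip_force: 65.0
```

Emit:
servo_tool(
  increments=[0.004,0,0,0,0,0,0.008,0,0,0,0,0],
)

```text
time: 11.3
eef_pos: [469.7, -137.9, 13.5]
eef_rot: [[0.976, -0.217, 0.002], [-0.217, -0.976, -0.0], [0.002, -0.0, -1.0]]
contact_force: [-5.6, 1.1, -1.1]
opening: 59.1
grip_force: 65.0
```

Emit:
servo_tool(
  increments=[0.004,0,0,0,0,0,0.008,0,0,0,0,0],
)

```text
time: 11.5
eef_pos: [470.9, -138.2, 13.5]
eef_rot: [[0.976, -0.217, 0.002], [-0.217, -0.976, -0.0], [0.002, -0.0, -1.0]]
contact_force: [-5.4, -0.4, -1.5]
opening: 58.9
grip_force: 65.0
```

Emit:
servo_tool(
  increments=[0.004,0,0,0,0,0,0.007,0,0,0,0,0],
)

```text
time: 11.7
eef_pos: [471.9, -138.4, 13.5]
eef_rot: [[0.976, -0.217, 0.002], [-0.217, -0.976, -0.0], [0.002, -0.0, -1.0]]
contact_force: [-5.9, -0.4, -1.5]
opening: 58.7
grip_force: 65.0
```

Emit:
servo_tool(
  increments=[0.003,0,0,0,0,0,0.006,0,0,0,0,0],
)

```text
time: 11.9
eef_pos: [472.4, -138.5, 13.4]
eef_rot: [[0.976, -0.217, 0.001], [-0.217, -0.976, -0.0], [0.001, -0.0, -1.0]]
contact_force: [-9.1, 1.3, 1.1]
opening: 59.2
grip_force: 65.1
```

Emit:
servo_tool(
  increments=[0.003,0,0,0,0,0,0.006,0,0,0,0,0],
)

```text
time: 12.1
eef_pos: [472.4, -138.6, 13.4]
eef_rot: [[0.976, -0.217, -0.001], [-0.217, -0.976, 0.0], [-0.001, -0.0, -1.0]]
contact_force: [-14.3, 1.5, 6.0]
opening: 58.8
grip_force: 65.6
```

Emit:
servo_tool(
  increments=[0.001,0,-0.002,0,0,0,0.003,0,-0.003,0,0,0,0.003,0,-0.003,0,0,0],
)

```text
time: 12.4
eef_pos: [472.4, -138.6, 13.4]
eef_rot: [[0.976, -0.217, -0.002], [-0.217, -0.976, 0.001], [-0.002, -0.0, -1.0]]
contact_force: [-13.9, 1.8, 2.4]
opening: 58.9
grip_force: 65.4
```

Emit:
servo_tool(
  increments=[0.002,0,0,0,0,0,0.003,0,-0.001,0,0,0,0.003,0,-0.001,0,0,0,0.003,0,-0.001,0,0,0],
)

```text
time: 12.8
eef_pos: [472.4, -138.6, 13.4]
eef_rot: [[0.976, -0.217, -0.003], [-0.217, -0.976, 0.001], [-0.003, -0.0, -1.0]]
contact_force: [-16.6, 1.4, 3.4]
opening: 58.7
grip_force: 65.5
```

Emit:
servo_tool(
  increments=[0,0,0,0,0,0,0,0,0,0,0,0,0,0,0,0,0,0,0,0,0,0,0,0,0,0,0,0,0,0,0,0,0,0,0,0,0,0,0,0,0,0,0,0,0,0,0,0,0,0,0,0,0,0,0,0,0,0,0,0,0,0,0,0,0,0,0,0,0,0,0,0],
)

```text
time: 14.0
eef_pos: [472.4, -138.6, 13.4]
eef_rot: [[0.976, -0.217, -0.003], [-0.217, -0.976, 0.001], [-0.003, -0.0, -1.0]]
contact_force: [-16.0, 1.6, 2.7]
opening: 59.3
grip_force: 65.5
```

Emit:
servo_tool(
  increments=[0,0,0,0,0,0,0,0,0,0,0,0,0,0,0,0,0,0,0,0,0,0,0,0],
)

```text
time: 14.4
eef_pos: [472.4, -138.5, 13.4]
eef_rot: [[0.976, -0.217, -0.003], [-0.217, -0.976, 0.001], [-0.003, -0.0, -1.0]]
contact_force: [-15.0, 1.2, 3.7]
opening: 58.9
grip_force: 65.5
```

Emit:
servo_tool(
  increments=[0,0,0,0,0,0,0,0,0,0,0,0,0,0,0,0,0,0,0,0,0,0,0,0,0,0,0,0,0,0,0,0,0,0,0,0,0,0,0,0,0,0,0,0,0,0,0,0],
  gripper=1,
)

```text
time: 15.2
eef_pos: [476.7, -139.5, 15.7]
eef_rot: [[0.976, -0.217, 0.008], [-0.217, -0.976, -0.002], [0.008, 0.0, -1.0]]
contact_force: [-0.1, -0.0, -0.5]
opening: 85.3
grip_force: 0.0
```

Emit:
servo_tool(
  increments=[0,0,-0.1,0,0,0,-0.05,0,-0.3,0,0,0,-0.2,0,-0.6,0,0,0,-0.3,0,-0.9,0,0,0,-0.3,0,-0.9,0,0,0,-0.3,0,-0.9,0,0,0],
)

```text
time: 15.8
eef_pos: [432.2, -129.7, 151.5]
eef_rot: [[0.976, -0.217, 0.011], [-0.217, -0.976, -0.003], [0.011, 0.001, -1.0]]
contact_force: [-0.5, 0.5, -0.4]
opening: 85.1
grip_force: 0.0
```

Run:
```python
from h import *
s=say();im=cams.grab_frame('scene');c=cams.calibration('scene')
u,v=proj(c,[540,-153,40]);u,v=int(u),int(v)
w=cams.grab_frame('wrist')
cv2.imwrite('pics/s2.png',np.hstack([cv2.resize(im[v-50:v+50,u-50:u+50],(400,400),interpolation=cv2.INTER_CUBIC),cv2.resize(w,(400,400))]))
```

```text
t 15.8 pos [ 432.2 -129.7  151.5] x [ 0.9762 -0.2167  0.011 ] z [ 0.0106 -0.0029 -0.9999] F [-0.5  0.5 -0.4] op 85.1 g 0.0
```

View pics/s2.png

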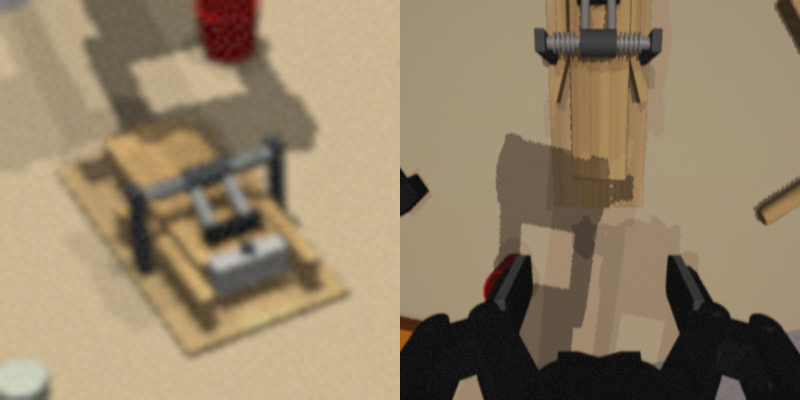

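Left half: the panel's front is flush at the stop (245,262) with the arm's roller (230,228) on top, and the cup is undisturbed. Right half: the rear edge is at (600,178), and the fingers are clear. I'll check the rear edge position, then hand in.

Run:
```python
from h import *
w=cams.grab_frame('wrist');c=cams.calibration('wrist');M=np.array([412.5,-125]);a=np.radians(-12.5);ax=np.array([np.cos(a),np.sin(a)])
g=cv2.GaussianBlur(w,(5,5),0).astype(float).sum(2)[150:195,235:285].mean(1);print(np.round(np.diff(g)).astype(int))
for v in(168,171,174):print(v,-100+ax@(onz(c,256,v,40)[:2]-M))
```

```text
[-17 -14  -8  -2   1   1   1   0  -1  -1   0  -1  -1  -1   0  -1  -1  -2
  -4 -10 -18 -21 -15  -4   2   3   4   1  -2  -4  -2   0   0  -1  -1   0
   0   1   2   3   3   4   5   6]
168 -62.13151096495137
171 -64.8185850304103
174 -67.5223539727549
```

```bash
python3 -c "
from plant import order
print(order.close_job())"
```

```text
the job is handed in; nothing more can be done
None
```

The job is handed in at about 16 s: the panel is home against the stop and clamped flat under the hold-down arm, after a push of about 10 N over sliding (16 N total at the wrist), held for over a second; the gripper is clear and nothing else was touched as far as I could see.

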